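Roll a cell up the feed chute and latch it at the top

ROBOT

A 6-joint arm with a two-finger parallel gripper is mounted at the origin on a cart in front of the work surface, level with it; the furniture and walls round the work are solid. World frame = base frame: x ahead of the robot, y to its left, z up, the work surface at z = 0. Lengths are in m, angles in rad, forces in N, time in s.
With the tool pointing down it reaches from about 0.25 to 0.725 m from the base axis. Payload 4 kg.
Tool frame: the origin (TCP) lies between the finger pads; the fingertips stand 8 mm ahead of it and the grasp point (between the pads) lies 11 mm behind it (bot.tip_reach is the distance from the TCP to the fingertips, in m); z points along the fingers, y is the line along which they close (so a half turn about z gives the same grasp; the last joint's range is limited). The gripper opens to 85 mm and grips with 20 to 120 N. Pads are 22 mm wide; open, the fingers measure 114 mm over their backs; the gripper's body (76 mm by 85 mm) begins 54 mm behind the grasp point. The pads swing forward as they close: fully open they stand 13 mm farther back than shut.
Start: joints at [0, 0.241, 0.005, 1.335, 0, 1.571], TCP at [0.5, -0, 0.239] pointing down, gripper open.
Joint ranges: [-2.72, 2.72], [-1.05, 1.87], [-1.09, 1.28], [-1.99, 2.15], [-1.42, 1.44], [-3.14, 3.14]. Speed limits (rad/s): [2.79, 2.79, 3.14, 3.14, 3.14, 3.14].

INTERFACE

Orientations are given as a unit quaternion [x, y, z, w].
In Python, from workcell import bot gives the robot as it stands.
- The arm moves only by the tool move_arm, never from a script. Its argument "deltas" is a list of rows, each a list of 7 numbers: the opening, from 0 (shut) to 1 (fully open), then the shift along the tool's x, y, z in mm, then the turn, a rotation vector about the tool's x, y, z in degrees. In form: [[gripper, tx, ty, tz, ax, ay, az], ...]. A call has 1 to 10 rows; each row shifts and turns the commanded pose from where the row before left it, along the tool's axes as they then stand; what a row does not reach is not made up. A row lasts 1/12 s, in which the tool goes at most 41.7 mm and 7.16 degrees, less where a joint would pass 70% of its speed; a pose out of reach is approached as far as the arm can. A call is refused whole if a number of a shift passes 41.7 or a number of a turn 7.16, either way. A call with a gripper value outside its range is refused whole. The fingers move at their own pace and stop on an object; the grip force is fixed at half the most. Time passes only in rows, so rows that do not move let the fingers close. It gives the time, the measured TCP pose, the force, the opening and the grip force at its end, in the units of the state.
- bot.get_obs(): the state, without advancing time (a new reading comes with each control period).
- bot.camera(name): name is "scene" or "side" or "wrist"; returns the picture (384x512x3 uint8, blue, green, red); there is no depth.
- bot.calibration(name): a dict with "K" (3x3 intrinsics, pixels), "dist_coeffs" ([k1, k2, p1, p2, k3] as OpenCV has them; the pictures are not rectified), "position" and "orientation" of the camera in the world. Camera axes: x right, y down, z forward; pixel columns grow to the right and rows downward; lengths in m; the calibration is good to about 2 mm. A picture is of the moment at which its call begins: read the wrist's pose just before it. calibration takes no time and is no camera call; for the wrist camera it gives the pose at the moment of the call.
- bot.job_done(): hands the job in; it is judged then, once.
Trained networks look in the newest picture that a camera, given by its name, has taken for a name from the list of things; names that differ only in an ending like _2 or _b are one class to them, and where a whole thing is asked for, a point or a joint stands for the part that bears it (a point fixed in the world has none). Each returns a list of dicts, best first, with "conf" (0 to 1); they miss things now and then, are a little off and sometimes report something else, mostly with a low value. They report only what shows in the picture. A call takes as long as a camera call. They do not tell look-alikes from the thing itself.
- bot.outline_of(query, camera): "pixels" (384x512 bool, what is visible of it) and "rect" ([left, top, width, height] in pixels, round what is visible of it).
The state is a dict: "clock": time; "joint_pos": joint angles; "joint_vel": joint speeds; "tau": joint torques, N m; "eef_pos": TCP position; "tool_rot": TCP orientation; "ft_force": force on the tool from outside, world axes, zero at the start; "ft_torque": the same for the moment, N m; "grip_width": finger opening in m; "grasp_force": force on a finger pad.
Only numpy, scipy, OpenCV 4.12 (cv2) and the standard library are available. Lean on these libraries where they do the work, as an engineer would, in place of code of your own. Each camera call takes 0.05 s, during which the arm holds its last target. There are 200 camera calls.

TASK

Gently push the battery cell that lies across the low end of the sloped chute up along the chute with the fingertips, over the crest and against the stop at the top so that it stays there; do not grip or lift it, flick it, or let it race back down. Then push the keeper arm's pin round until the arm lies fully across the chute behind the cell, and take the hand away. Leave the other things on the bench where they are.

Things in the scene. Friction and masses are not known exactly. Their poses are not given: they have to be found in the camera images.
- chute: Fixed sloped chute, aluminium with a white slippery lining (friction 0.2), grey base plate 245 x 118 mm. Origin on the bench under the middle of the channel; x points uphill along the channel, y to its left, z up. 'Chute frame' below means this, in mm. Channel 72.6 wide inside (y -36.3 to 36.3); side walls stand 6 above its floor. The floor rises at 8 degrees from z 14 at x -120 to z 40.7 at x 70.
- chute_low (a point): Middle of the floor's low end: chute frame x -120, y 0, z 14. The end is open between two small black rests, each 8 long (x -116 to -108) and 6 high, beside the side walls, that keep the cell from rolling out; between them, y -22 to 22, there is room for a finger behind the cell.
- chute_crest (a point): Middle of the floor's highest line: chute frame x 70, y 0, z 40.7. Beyond it the floor falls at 10 degrees to the upright face of the black end stop at x 105 (12 thick, top at z 68). This short dip is the seat: a cell brought past the crest rolls into it by itself and stays.
- chute_seat (a point): Where the centre of the cell is when it is seated against the end stop: chute frame x 94.4, y 0, z 47.2.
- work_cell: Loose round battery cell, 21.2 mm diameter, 70 mm long, 50 to 100 g, lying across the chute at its low end, free to roll. Origin at the middle of its end face at the chute's +y side, its z axis along its length; the other two axes turn as it rolls.
- cell_center (a point): Centre of that cell, on its axis, half way along its length. At the start about x -98, y 0, z 28 in the chute frame.
- keeper (a joint): Angle (rad) of the keeper, a flat steel arm on an upright pivot at chute frame x 76, y 52; 85 long from the axis, 8 wide, z 48 to 60. At 0 it points downhill outside the channel; grows counter-clockwise from above; at 1.57, its end stop, it lies across the channel (towards -y), 3 mm clear of a seated cell. Starts at -0.25 to 0.05; least -0.4. Friction 0.03 N m; stays where it is left.
- keeper_pin (a point): Top of the black upright pin on the keeper arm: 10 mm diameter, from z = 60 to 86 mm in the chute's frame, 65 mm from the pivot axis. Push the pin sideways to turn the arm.
- spare_cell: Bystander: an equal cell standing upright beside the chute, 70 mm high; leave alone. Origin at its foot.
- tape: Bystander: amber tape roll lying flat, 66 mm wide, 19 mm high. Origin at the centre of its underside.
- coil: Bystander: white coil lying flat off the low end of the chute, 72 mm wide, 10 mm high. Origin at the centre of its underside.
- brush: Bystander: small brush lying flat on the keeper's side of the chute, 150 mm long, 20 wide, 12 high. Origin at the centre of its underside, y along its length.
- hexkey: Bystander: L-shaped steel hex key lying flat off the low end of the chute, 83 mm long, 33 wide, 5 high. Origin at the centre of the underside, y along the length.
There are look-alikes about, which are no part of the job. What is shaped like the work_cell but grey or pink is not meant.

How it is judged:
By the outcome, as a careful person would: the job done as asked, in the order asked, and still so for the second after the job is handed in, with the robot touching nothing.
It also fails if it takes over 53 s, if anything falls off the work surface, if the arm or the gripper's body presses on something with over 40 N, if the wrist force passes 120 N, or if a joint passes its speed limit or range.

## Working session

There is one attempt and no reset: what is moved stays moved. The work goes in short steps, Python scripts to look and compute and a tool call to move; the robot and the scene stay as the last step left them, time stands still between calls to the robot, and variables do not carry over. Pictures are saved under pics/ and viewed, at most 10 in all, crops included, and the job is handed in when it is done.

Besides the shell and the picture viewer there is one more tool, called after ">>>" in YAML: its name, and indented under it one key for each argument. move_arm: Moves the arm, as the interface text tells. Its arguments: {"type":"object","properties":{"deltas":{"type":"array","items":{"type":"array","items":{"type":"number"}}}},"required":["deltas"]}

```bash
mkdir -p pics
cat > h.py <<'E'
from workcell import bot
import cv2, numpy as np
from scipy.spatial.transform import Rotation as R
def ray(cam,uv):
    c=bot.calibration(cam); p=cv2.undistortPoints(np.array(uv,float).reshape(-1,1,2),np.array(c["K"]),np.array(c["dist_coeffs"])).reshape(-1,2)
    d=np.c_[p,np.ones(len(p))]@R.from_quat(c["orientation"]).as_matrix().T
    return np.array(c["position"]),d
def at_z(cam,uv,z):
    o,d=ray(cam,uv); return o+d*((z-o[2])/d[:,2])[:,None]
def proj(cam,P):
    c=bot.calibration(cam); r=R.from_quat(c["orientation"]).inv()
    return cv2.projectPoints(np.array(P,float).reshape(-1,3),r.as_rotvec(),-r.apply(c["position"]),np.array(c["K"]),np.array(c["dist_coeffs"]))[0].reshape(-1,2)
E
python3 - <<'E'
from h import *
a=bot.camera("scene");b=bot.camera("side")
cv2.imwrite("pics/scene.png",a);cv2.imwrite("pics/side.png",b)
for cam in("scene","side"):
  c=bot.calibration(cam);print(cam,np.round(c["position"],3),np.round(c["K"][0],1))
  for q in("chute","work_cell","keeper","keeper_pin","spare_cell","brush","coil"):
    print(q,[(round(o["conf"],2),o["rect"]) for o in bot.outline_of(q,cam)[:4]])
o=bot.get_obs();print(o["clock"],o["tool_rot"],o["eef_pos"],bot.tip_reach)
E
```

```text
scene [-0.002 -0.861  0.97 ] [459.9   0.  251.7]
chute [(0.92, [218.1, 188.1, 101.0, 82.8])]
work_cell [(0.78, [292.7, 235.6, 20.0, 24.8]), (0.67, [188.4, 159.1, 19.2, 18.3]), (0.57, [210.0, 184.4, 15.0, 19.6])]
keeper [(0.65, [231.5, 210.6, 24.9, 27.3])]
keeper_pin [(0.49, [233.6, 213.7, 19.6, 23.4])]
spare_cell [(0.43, [311.0, 213.3, 10.4, 24.2])]
brush [(0.86, [234.6, 244.3, 49.0, 35.1])]
coil []
side [ 0.402 -0.986  0.408] [390.2   0.  255.8]
chute [(0.67, [231.2, 200.8, 81.7, 88.7])]
work_cell [(0.83, [266.6, 258.6, 37.2, 14.6]), (0.69, [235.3, 184.6, 31.1, 8.9]), (0.58, [233.2, 197.3, 8.9, 14.2])]
keeper [(0.61, [231.2, 211.8, 9.5, 21.3])]
keeper_pin []
spare_cell []
brush [(0.76, [218.4, 243.8, 15.6, 49.8]), (0.56, [227.0, 194.3, 89.3, 94.1])]
coil [(0.85, [289.3, 301.5, 49.2, 35.7])]
0.8 [7.07126103e-01 7.07087459e-01 1.01421433e-05 4.21818305e-06] [ 4.99998867e-01 -1.16553568e-06  2.39319020e-01] 0.008
```

View pics/scene.png

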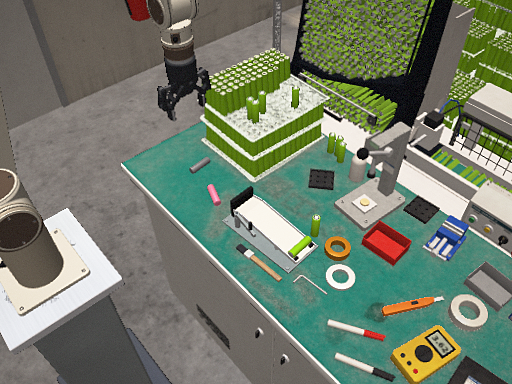

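View pics/side.png

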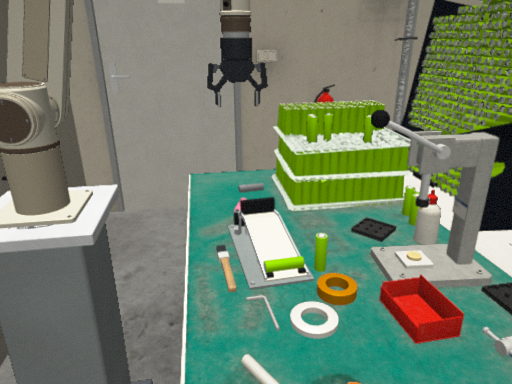

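The scene view shows the chute at (270,230). Its low end is at lower right (302,247) and the black stop is at (240,200). There are three cell-like candidates: green (302,247), pink (213,194) and grey (200,165). The green one lies across the chute's low end, so it is the work cell. The upright green one at (316,225) is the spare. Next I'll fit the chute pose and check it in an enlarged crop.

```bash
cat >> h.py <<'E'
def solid():  # convex pieces in chute frame (m)
    bx=lambda x,y,z:[(a,b,c) for a in x for b in y for c in z]
    ps=[bx((-122.5,122.5),(-59,59),(0,4)), bx((105,117),(-38,38),(0,68)),
     [(x,y,z) for y in(-39,39) for x,z in((-120,0),(-120,20),(70,46.7),(70,0),(105,0),(105,40))]]
    return [np.array(p)/1000 for p in ps]
def T(p,P):
    P=np.atleast_2d(P); c,s=np.cos(p[2]),np.sin(p[2]); return np.c_[p[0]+c*P[:,0]-s*P[:,1],p[1]+s*P[:,0]+c*P[:,1],P[:,2]]
def sil(cam,p):
    m=np.zeros((384,512),np.uint8)
    for P in solid(): cv2.fillConvexPoly(m,cv2.convexHull(np.round(proj(cam,T(p,P))*16).astype(np.int32)),1,shift=4)
    return m>0
def overlay(cam,p,img,ke=0.0,cx=-98):
    L=lambda pts:cv2.polylines(img,[np.round(proj(cam,T(p,np.array(pts)/1000))*16).astype(np.int32)],False,(0,0,255),1,shift=4)
    L([(-122.5,-59,4),(122.5,-59,4),(122.5,59,4),(-122.5,59,4),(-122.5,-59,4)])
    for y in(-36.3,36.3): L([(-120,y,14),(70,y,40.7),(105,y,34.5)])
    L([(105,-36,68),(105,36,68)])
E
python3 - <<'E'
from h import *
from scipy.optimize import minimize
C={}
M={}
for cam in("scene","side"):
    C[cam]=bot.camera(cam); M[cam]=np.zeros((384,512),bool)
    for q in("chute","work_cell","keeper"):
        r=bot.outline_of(q,cam)
        if r: M[cam]|=r[0]["pixels"]
    if cam=="scene": cell=bot.outline_of("work_cell",cam)[0]["pixels"]
v,u=np.nonzero(cell); c=at_z("scene",[(u.mean(),v.mean())],.028)[0]; print("cell",c)
s=at_z("scene",[(242,190)],.068)[0]; print("stop",s)
d=s-c; yaw=np.arctan2(d[1],d[0]); p0=[c[0]+.098*np.cos(yaw),c[1]+.098*np.sin(yaw),yaw]; print(p0)
def f(p):
    t=0
    for cam in C:
        S=sil(cam,p); t+=(S^M[cam]).sum()/(S|M[cam]).sum()
    return t
b=minimize(f,p0,method="Nelder-Mead",options=dict(initial_simplex=[p0]+[np.array(p0)+e for e in np.diag([.01,.01,.1])]))
print(b.x,b.fun); np.save("p.npy",b.x)
out=[]
for cam,(x,y) in(("scene",(205,175)),("side",(210,180))):
    i=cv2.resize(C[cam],None,fx=1,fy=1).copy(); raw=i[y:y+120,x:x+130].copy(); overlay(cam,b.x,i)
    out.append(np.vstack([cv2.resize(k,None,fx=2.9,fy=2.4,interpolation=cv2.INTER_CUBIC) for k in(raw,i[y:y+120,x:x+130])]))
cv2.imwrite("pics/fit.png",np.hstack(out))
E
```

```text
cell [ 0.53078687 -0.39849431  0.028     ]
stop [ 0.52689827 -0.1794636   0.068     ]
[np.float64(0.5290472844229798), np.float64(-0.30050974777810097), np.float64(1.5885481261113015)]
[ 0.51990343 -0.29705322  1.63008842] 0.11620895932241132
```

View pics/fit.png

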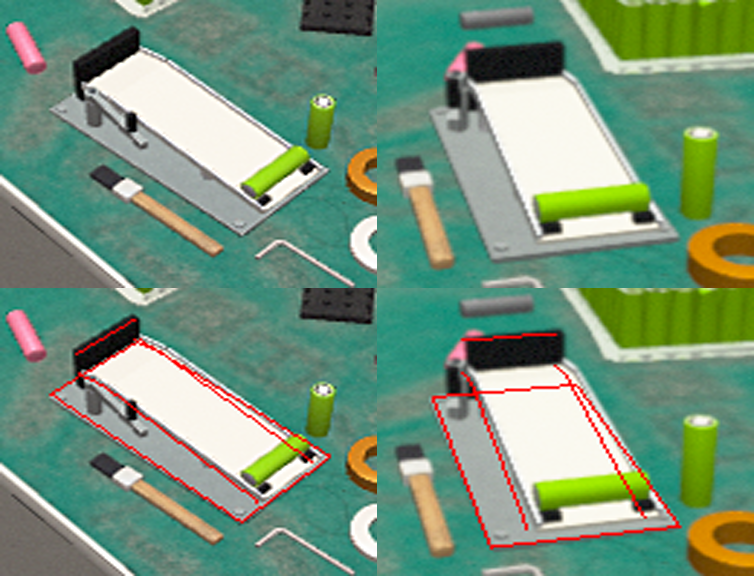

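The crop confirms the green cell lying on the black rests. The overlay fits the plate, but the channel sits about 17 mm off the plate's centre, so I'll add that offset to the fit.

```bash
sed -i 's/^def solid():.*/OFF=[.017]\ndef solid():/; s/(-59,59),(0,4)/(-59+OFF[0]*1e3,59+OFF[0]*1e3),(0,4)/' h.py
sed -i 's/L(\[(-122.5,-59,4).*/o=OFF[0]*1e3; L([(-122.5,o-59,4),(122.5,o-59,4),(122.5,o+59,4),(-122.5,o+59,4),(-122.5,o-59,4)])/' h.py
python3 - <<'E'
from h import *
import h
from scipy.optimize import minimize
C={};M={}
for cam in("scene","side"):
    C[cam]=bot.camera(cam); M[cam]=np.zeros((384,512),bool)
    for q in("chute","work_cell","keeper"):
        r=bot.outline_of(q,cam)
        if r: M[cam]|=r[0]["pixels"]
def f(p):
    h.OFF[0]=p[3]; t=0
    for cam in C:
        S=sil(cam,p); t+=(S^M[cam]).sum()/(S|M[cam]).sum()
    return t
p0=np.array([.536,-.297,1.63,.017])
b=minimize(f,p0,method="Nelder-Mead",options=dict(initial_simplex=[p0]+[p0+e for e in np.diag([.008,.008,.05,.006])]))
print(b.x,b.fun); np.save("p.npy",b.x); h.OFF[0]=b.x[3]
for cam in C:
  cell=bot.outline_of("work_cell",cam)[0]["pixels"]; v,u=np.nonzero(cell); w=at_z(cam,[(u.mean(),v.mean())],.028)[0]
  q=w[:2]-b.x[:2];c,s=np.cos(b.x[2]),np.sin(b.x[2]);print(cam,w,"cell in chute",c*q[0]+s*q[1],-s*q[0]+c*q[1])
out=[]
for cam,(x,y) in(("scene",(205,175)),("side",(210,180))):
    i=C[cam].copy(); overlay(cam,b.x,i)
    out.append(cv2.resize(i[y:y+120,x:x+130],None,fx=3,fy=3,interpolation=cv2.INTER_CUBIC))
cv2.imwrite("pics/fit2.png",np.hstack(out))
for n,P in dict(seat=(94.4,0,47.2),pivot=(76,52,60),low=(-120,0,14)).items(): print(n,T(b.x,np.array(P)/1e3))
E
```

```text
[ 0.52354878 -0.29760214  1.64086328  0.00589464] 1.0214556016782397
scene [ 0.53344286 -0.39810768  0.028     ] cell in chute -0.10095160585971907 -0.0028334429844487493
side [ 0.53113518 -0.01268463  0.028     ] cell in chute 0.28368729398498455 -0.02751475271942788
seat [[ 0.51693987 -0.20343377  0.0472    ]]
pivot [[ 0.46635564 -0.22542912  0.06      ]]
low [[ 0.53194994 -0.4173077   0.014     ]]
```

View pics/fit2.png

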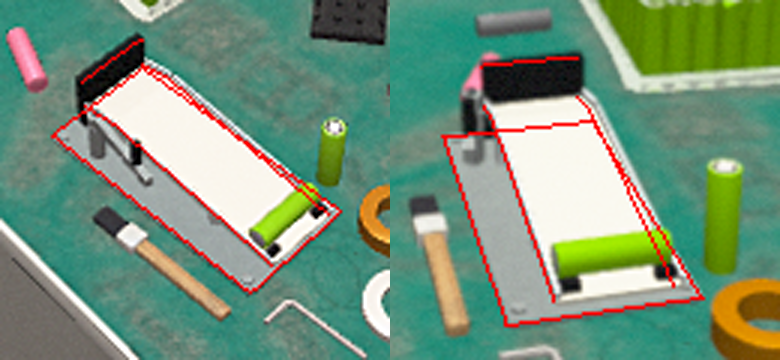

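The detector masks are shaky here (the side view matched the wrong thing). I'll move the wrist camera above the chute and measure from there.

>>> move_arm:
  deltas:
    - [0, -20, 0, 2, 0, 0, 0]
    - [0, -35, 2, 0, 0, 0, 0]
    - [0, -35, 2, 0, 0, 0, 0]
    - [0, -35, 2, 0, 0, 0, 0]
    - [0, -35, 2, 0, 0, 0, 0]
    - [0, -35, 2, 0, 0, 0, 0]
    - [0, -35, 2, 0, 0, 0, 0]
    - [0, -30, 2, 0, 0, 0, 0]
    - [0, -20, 0, 0, 0, 0, 0]
    - [0, 0, 0, 0, 0, 0, 0]

```text
clock: 2.58
eef_pos: [0.5136, -0.2841, 0.2366]
tool_rot: [0.709, 0.705, -0.001, 0.0]
ft_force: [0.9, 0.9, -0.5]
grip_width: -0.0002
grasp_force: 0.0
```

Run:
```python
from h import *
i=bot.camera("wrist"); o=bot.get_obs(); c=bot.calibration("wrist")
cv2.imwrite("pics/w1.png",i); print(o["clock"],o["eef_pos"],o["joint_pos"],c["position"],c["orientation"],c["K"][0])
for q in("chute","work_cell","keeper","keeper_pin"):
    print(q,[(round(o["conf"],2),o["rect"]) for o in bot.outline_of(q,"wrist")[:4]])
```

```text
2.6333 [ 0.51360682 -0.28198511  0.23665668] [-5.02120815e-01  4.15398019e-01  2.44990437e-01  1.40098381e+00
  4.62001979e-05  1.07222886e+00] [ 0.51389715 -0.21282764  0.37020983] [ 9.90560542e-01 -1.90678838e-03 -4.62064538e-04  1.37061895e-01] [339.11627466   0.         256.35085918]
chute [(0.8, [190.1, 45.5, 125.8, 220.9])]
work_cell [(0.83, [292.1, 247.0, 17.1, 19.4])]
keeper [(0.56, [192.6, 95.6, 26.4, 101.5]), (0.41, [315.0, 267.7, 44.5, 14.3])]
keeper_pin [(0.59, [189.0, 94.7, 30.1, 99.6])]
```

View pics/w1.png

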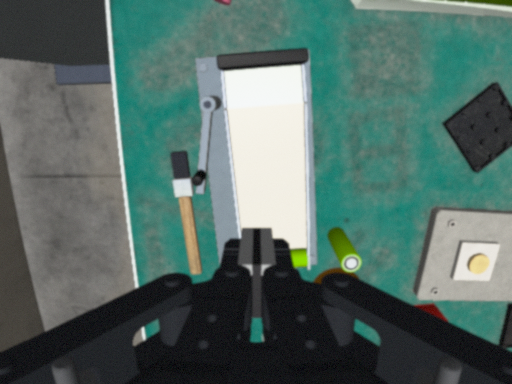

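The wrist view shows the keeper pivot at (210,103), the pin at about (199,178), the crest line from (227,108) to (304,102), and the stop at (263,60). Next is a least-squares pose from these points.

Run:
```python
from h import *
from scipy.optimize import least_squares
D=[("wrist",(76,52,60),(210,103)),("wrist",(70,36.3,40.7),(227,108.5)),("wrist",(70,-36.3,40.7),(304,102)),
("wrist",(-122.5+0,0,0),None)]
# plate corners: (sx,sy)
Pc=[("wrist",1,1,(197,58.5)),("scene",1,1,(223,219.7)),("scene",-1,1,(288.3,272)),("scene",-1,-1,(318.3,245.3)),("side",1,1,(227.7,225.3)),("side",-1,1,(248.7,288.3)),("side",-1,-1,(314.3,279))]
Cc=[("scene",(-98,35,28),None)]
scl={"wrist":1,"scene":.8,"side":.8}
def f(p,full=False):
    r=[]
    for c,P,uv in D[:3]: r.append(proj(c,T(p,np.array(P)/1e3))[0]-uv)
    for c,a,b,uv in Pc: r.append(scl[c]*(proj(c,T(p,np.array([a*122.5+p[4],b*59+p[3],4.])/1e3))[0]-uv))
    for c,uv in(("scene",(302.5,247.5)),("side",(285,265.5))): r.append(scl[c]*(proj(c,T(p,np.array([-98,0,29.])/1e3))[0]-uv))
    return np.array(r) if full else np.ravel(r)
b=least_squares(f,[.53,-.297,1.63,10,0],x_scale=[.01,.01,.05,5,5],loss="soft_l1"); p=b.x
print(p); print(np.round(f(p,True),1)); np.save("p.npy",p)
# keeper angle from pin top
w=at_z("wrist",[(198.5,178)],.08)[0]; pv=T(p,[.076,.052,.06])[0]; d=w-pv; print("pin",w,"pivot",pv,"r",np.hypot(*d[:2]),"theta",(np.arctan2(d[1],d[0])-p[2]-np.pi+3*np.pi)%(2*np.pi)-np.pi)
img=cv2.imread("pics/w1.png"); import h; h.OFF[0]=p[3]/1e3; overlay("wrist",p,img)
cv2.imwrite("pics/w1o.png",cv2.resize(img[30:290,150:380],None,fx=2.2,fy=2.2))
for n,P in dict(seat=(94.4,0,47.2),low=(-120,0,14),cell=(-98,0,28)).items(): print(n,T(p,np.array(P)/1e3))
```

```text
[ 0.5281845  -0.29234831  1.63768306  8.91761558 -3.17758398]
[[-1.3  0.5]
 [ 1.4 -0.5]
 [ 0.4  1. ]
 [-0.2  1.8]
 [-1.  -0.7]
 [-0.5 -0.4]
 [-0.1 -0.8]
 [ 0.4 -0.3]
 [ 0.3 -0.8]
 [-0.2 -0.6]
 [-3.6 -3.1]
 [-1.8 -3.3]]
pin [ 0.46266082 -0.28393237  0.08      ] pivot [ 0.47122117 -0.21999377  0.06      ] r 0.06450909680755128 theta -0.19997914695697716
seat [[ 0.52187509 -0.1981594   0.0472    ]]
low [[ 0.53620492 -0.41207998  0.014     ]]
cell [[ 0.53473451 -0.39012918  0.028     ]]
```

View pics/w1o.png

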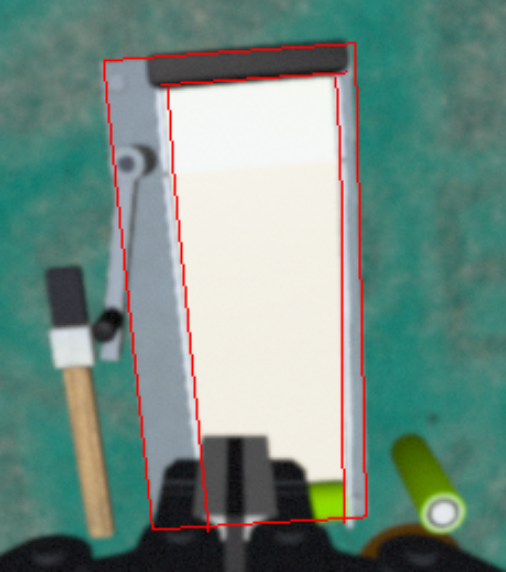

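>>> move_arm:
  deltas:
    - [0, -10, 0, 0, 0, 0, -2]
    - [0, -25, 2, 5, 0, 0, -2]
    - [0, -30, 3, 10, 0, 0, 0]
    - [0, -30, 3, 20, 0, 0, 0]
    - [0, -30, 3, 25, 0, 0, 0]
    - [0, -18, 2.5, 30, 0, 0, 0]
    - [0, -5, 0, 30, 0, 0, 0]
    - [0, 0, 0, 25, 0, 0, 0]
    - [0, 0, 0, 10, 0, 0, 0]
    - [0, 0, 0, 0, 0, 0, 0]

```text
clock: 3.67
eef_pos: [0.5348, -0.4241, 0.0788]
tool_rot: [0.681, 0.732, -0.0, -0.004]
ft_force: [0.4, 0.9, -0.0]
grip_width: 0.0001
grasp_force: 0.0
```

Run:
```python
from h import *
o=bot.get_obs(); print(o["clock"],o["eef_pos"],o["joint_pos"],o["ft_force"],R.from_quat(o["tool_rot"]).as_matrix()[:,0])
C=[bot.camera(c) for c in("wrist","scene","side")]
cr=[C[0][20:330,140:400],C[1][170:290,200:330],C[2][170:300,200:330]]
cv2.imwrite("pics/a.png",np.hstack([cv2.resize(k,(int(k.shape[1]*310/k.shape[0]),310),interpolation=2)[:,:260 if j==0 else 400] for j,k in enumerate(cr)])[:, :800])
p=np.load("p.npy"); q=o["eef_pos"][:2]-p[:2]; u=np.array([np.cos(p[2]),np.sin(p[2])]); print("chute x,y",q@u,q@[-u[1],u[0]])
```

```text
3.6667 [ 0.53475639 -0.42411241  0.07875199] [-6.70584200e-01  7.05887478e-01  3.18430448e-01  1.19063437e+00
  1.57206756e-04  8.28843822e-01] [ 0.4287295   0.93654902 -0.01573113] [-0.07129299  0.99744266  0.00504533]
chute x,y -0.13190870956410988 0.002249503057846627
```

View pics/a.png

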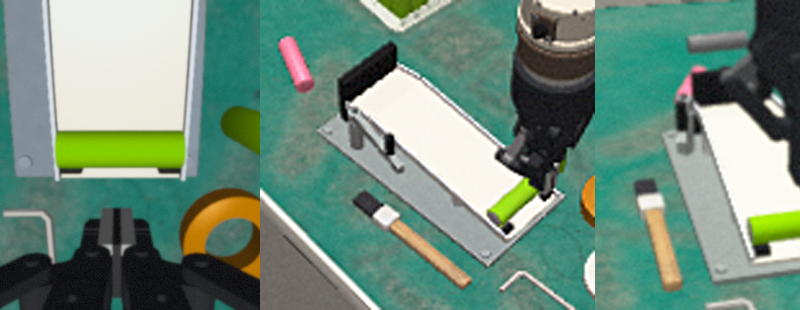

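The wrist view shows the cell across px (195..325, 150..188). The finger centre is at column 257 and the gap centre at about 260, so they are well lined up. Next I'll get the cell position from this near view.

Run:
```python
from h import *
r=bot.outline_of("work_cell","wrist")[0]; print(r["conf"],r["rect"])
v,u=np.nonzero(r["pixels"]); o=bot.get_obs(); e=o["eef_pos"]
w=at_z("wrist",[(u.mean(),v.mean())],.029)[0]; X=R.from_quat(o["tool_rot"]).as_matrix(); print(w, "in tool mm",(w-e)@X*1e3)
t=at_z("wrist",[(u.min(),v.mean()),(u.max(),v.mean())],.028); print(np.linalg.norm(t[1]-t[0]))
for uv,z in(((198,196),.014),((322,196),.014),((190,22),.035),((338,22),.035)): print(uv,(at_z("wrist",[uv],z)[0]-e)@X*1e3)
```

```text
0.71 [195.4, 148.2, 129.9, 39.8]
[ 0.5383601  -0.40087463  0.029     ] in tool mm [26.36565059  2.0438354  56.29520889]
0.07514040361745927
(198, 196) [  5.15871871 -37.02903914  71.22436286]
(322, 196) [ 5.03871149 41.67545046 71.50633513]
(190, 22) [103.90065226 -33.56017336  49.91632227]
(338, 22) [104.07816393  41.44163283  50.18408254]
```

>>> move_arm:
  deltas:
    - [0, -5, 2, 5, 0, 0, 0]
    - [0, 0, 0, 12, 0, 0, 0]
    - [0, 0, 0, 15, 0, 0, 0]
    - [0, 0, 0, 12, 0, 0, 0]
    - [0, 0, 0, 6, 0, 0, 0]
    - [0, 0, 0, 2, 0, 0, 0]
    - [0, 0, 0, 0, 0, 0, 0]
    - [0, 0, 0, 0, 0, 0, 0]

```text
clock: 4.53
eef_pos: [0.5388, -0.4319, 0.0306]
tool_rot: [0.682, 0.731, 0.0, 0.0]
ft_force: [0.5, 0.6, 0.3]
grip_width: -0.0003
grasp_force: 0.0
```

Run:
```python
from h import *
o=bot.get_obs(); print(o["clock"],o["eef_pos"],o["ft_force"],R.from_quat(o["tool_rot"]).as_matrix().round(3))
C=[bot.camera(c) for c in("wrist","scene","side")]
cr=[C[0][100:300,140:400],C[1][200:290,250:340],C[2][190:300,210:320]]
cv2.imwrite("pics/b.png",np.hstack([cv2.resize(k,None,fx=270/k.shape[0],fy=270/k.shape[0],interpolation=2)[:,:350] for k in cr])[:, :800])
```

```text
4.5333 [ 0.53880002 -0.43189932  0.03059766] [0.5246605  0.55360288 0.2653209 ] [[-0.07   0.998  0.   ]
 [ 0.998  0.07  -0.   ]
 [-0.     0.    -1.   ]]
```

View pics/b.png

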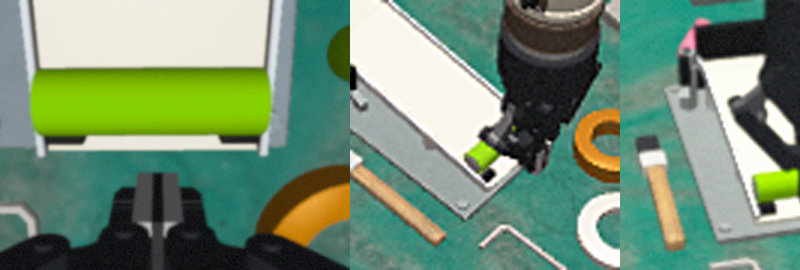

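>>> move_arm:
  deltas:
    - [0, 2, -1, 1, 0, 0, 0]
    - [0, 3, 0, 1, 0, 0, 0]
    - [0, 3, 0, 0, 0, 0, 0]
    - [0, 2, 0, 0, 0, 0, 0]
    - [0, 2, 0, 0, 0, 0, 0]
    - [0, 2, 0, 0, 0, 0, 0]
    - [0, 2, 0, 0, 0, 0, 0]
    - [0, 2, 0, -0.2, 0, 0, 0]
    - [0, 2, 0, -0.3, 0, 0, 0]
    - [0, 2, 0, -0.3, 0, 0, 0]

```text
clock: 5.52
eef_pos: [0.5361, -0.4097, 0.0292]
tool_rot: [0.682, 0.731, -0.0, 0.0]
ft_force: [0.8, -1.2, 0.1]
grip_width: -0.0001
grasp_force: 0.2
```

>>> move_arm:
  deltas:
    - [0, 3, 0, -0.4, 0, 0, 0]
    - [0, 3, 0, -0.4, 0, 0, 0]
    - [0, 3, 0, -0.4, 0, 0, 0]
    - [0, 3, 0, -0.4, 0, 0, 0]
    - [0, 3, 0, -0.4, 0, 0, 0]
    - [0, 3, 0, -0.4, 0, 0, 0]
    - [0, 3, 0, -0.4, 0, 0, 0]
    - [0, 3, 0, -0.4, 0, 0, 0]

```text
clock: 6.18
eef_pos: [0.5343, -0.3856, 0.0324]
tool_rot: [0.682, 0.731, 0.0, 0.0]
ft_force: [0.0, -0.5, -0.2]
grip_width: 0.0001
grasp_force: 0.2
```

```bash
cat > look.py <<'E'
from h import *
i=bot.camera("wrist"); o=bot.get_obs(); e=o["eef_pos"]; X=R.from_quat(o["tool_rot"]).as_matrix()
print(o["clock"],e.round(4),o["ft_force"].round(2) if hasattr(o["ft_force"],'round') else o["ft_force"], "yaw",np.degrees(np.arctan2(X[1,0],X[0,0])))
p=np.load("p.npy"); q=e[:2]-p[:2]; u=np.array([np.cos(p[2]),np.sin(p[2])]); print("tcp chute mm",1e3*(q@u),1e3*(q@[-u[1],u[0]]))
r=bot.outline_of("work_cell","wrist")
for k in r[:2]: 
    v,uu=np.nonzero(k["pixels"]); w=at_z("wrist",[(uu.mean(),v.mean())],e[2]+.002)[0]
    print(k["conf"],k["rect"],"tool mm",((w-e)@X*1e3).round(1))
cv2.imwrite("pics/l%.1f.png"%o["clock"],i[20:340,100:420])
E
python3 look.py; ls pics
```

```text
6.2333 [ 0.5343 -0.3849  0.0324] [ 0.38 -0.21  0.5 ] yaw 94.03199356476759
tcp chute mm -92.72625299602815 0.05155820708836115
0.55 [166.4, 181.7, 177.8, 50.2] tool mm [22.8 -0.8 -2. ]
a.png
b.png
fit.png
fit2.png
l6.2.png
scene.png
side.png
w1.png
w1o.png
```

The cell is 22.8 mm ahead of the TCP, which means it is in contact and centred. I'll keep pushing up the slope.

>>> move_arm:
  deltas:
    - [0, 3, 0, -0.4, 0, 0, 0]
    - [0, 4, 0, -0.6, 0, 0, 0]
    - [0, 4, 0, -0.6, 0, 0, 0]
    - [0, 4, 0, -0.6, 0, 0, 0]
    - [0, 4, 0, -0.6, 0, 0, 0]
    - [0, 4, 0, -0.5, 0, 0, 0]
    - [0, 4, 0, -0.6, 0, 0, 0]
    - [0, 4, 0, -0.6, 0, 0, 0]
    - [0, 4, 0, -0.5, 0, 0, 0]
    - [0, 4, 0, -0.6, 0, 0, 0]

```text
clock: 7.12
eef_pos: [0.5316, -0.3465, 0.038]
tool_rot: [0.682, 0.731, 0.0, 0.0]
ft_force: [-0.1, -1.6, 1.6]
grip_width: 0.0003
grasp_force: 0.2
```

```bash
python3 look.py
```

```text
7.1667 [ 0.5316 -0.3456  0.038 ] [-0.25  1.13  0.33] yaw 94.04301330561343
tcp chute mm -53.399938949509966 0.16044762559229261
0.72 [165.9, 183.2, 177.2, 51.9] tool mm [22.7 -1.  -2. ]
```

>>> move_arm:
  deltas:
    - [0, 3, 0, -0.4, 0, 0, 0]
    - [0, 4, 0, -0.6, 0, 0, 0]
    - [0, 4, 0, -0.6, 0, 0, 0]
    - [0, 4, 0, -0.5, 0, 0, 0]
    - [0, 4, 0, -0.6, 0, 0, 0]
    - [0, 4, 0, -0.5, 0, 0, 0]
    - [0, 4, 0, -0.6, 0, 0, 0]
    - [0, 4, 0, -0.6, 0, 0, 0]
    - [0, 4, 0, -0.5, 0, 0, 0]
    - [0, 4, 0, -0.6, 0, 0, 0]

```text
clock: 8.05
eef_pos: [0.5289, -0.3077, 0.0435]
tool_rot: [0.682, 0.731, 0.0, 0.0]
ft_force: [1.0, -0.8, 0.4]
grip_width: 0.0
grasp_force: 0.2
```

>>> move_arm:
  deltas:
    - [0, 4, 0, -0.6, 0, 0, 0]
    - [0, 4, 0, -0.6, 0, 0, 0]
    - [0, 4, 0, -0.6, 0, 0, 0]
    - [0, 4, 0, -0.5, 0, 0, 0]
    - [0, 4, 0, -0.6, 0, 0, 0]
    - [0, 4, 0, -0.5, 0, 0, 0]
    - [0, 4, 0, -0.6, 0, 0, 0]
    - [0, 3, 0, -0.5, 0, 0, 0]
    - [0, 3, 0, -0.4, 0, 0, 0]
    - [0, 2, 0, -0.3, 0, 0, 0]

```text
clock: 8.88
eef_pos: [0.5264, -0.2718, 0.0487]
tool_rot: [0.682, 0.731, 0.0, -0.0]
ft_force: [0.6, -0.1, 0.8]
grip_width: 0.0002
grasp_force: 0.2
```

```bash
python3 look.py
```

```text
8.9333 [ 0.5264 -0.2714  0.0487] [-0.7  0.3  0. ] yaw 94.02748733545273
tcp chute mm 20.972960629781657 0.3909988309599338
0.85 [167.3, 180.5, 174.8, 53.7] tool mm [22.9 -0.6 -2. ]
0.5 [65.4, 20.1, 308.9, 321.5] tool mm [ 52.1 -13.2  -2. ]
```

>>> move_arm:
  deltas:
    - [0, 2, 0, -0.3, 0, 0, 0]
    - [0, 2, 0, -0.3, 0, 0, 0]
    - [0, 2, 0, -0.3, 0, 0, 0]
    - [0, 2, 0, -0.3, 0, 0, 0]
    - [0, 2, 0, -0.2, 0, 0, 0]
    - [0, 2, 0, -0.3, 0, 0, 0]
    - [0, 2, 0, -0.3, 0, 0, 0]
    - [0, 2, 0, -0.3, 0, 0, 0]
    - [0, 2, 0, -0.3, 0, 0, 0]
    - [0, 2, 0, -0.2, 0, 0, 0]

```text
clock: 9.82
eef_pos: [0.525, -0.252, 0.0515]
tool_rot: [0.682, 0.731, -0.0, 0.0]
ft_force: [-0.8, -0.9, 0.7]
grip_width: -0.0002
grasp_force: 0.2
```

>>> move_arm:
  deltas:
    - [0, 1.5, 0, -0.2, 0, 0, 0]
    - [0, 1.5, 0, -0.2, 0, 0, 0]
    - [0, 1.5, 0, -0.2, 0, 0, 0]
    - [0, 1.5, 0, -0.2, 0, 0, 0]

```text
clock: 10.15
eef_pos: [0.5245, -0.2459, 0.0522]
tool_rot: [0.682, 0.731, 0.0, -0.0]
ft_force: [-0.0, -0.2, -0.3]
grip_width: 0.0004
grasp_force: 0.0
```

```bash
python3 look.py
```

```text
10.2 [ 0.5245 -0.2457  0.0522] [ 0.28 -0.32  0.44] yaw 94.01497868785476
tcp chute mm 46.79201442033167 0.5912163297628446
0.73 [165.5, 157.2, 177.7, 50.9] tool mm [33.3 -0.8 -2. ]
```

It is past the crest and rolling by itself. I'll wait a few rows and check.

>>> move_arm:
  deltas:
    - [0, 1, 0, -0.2, 0, 0, 0]
    - [0, 1, 0, 0, 0, 0, 0]
    - [0, 1, 0, 0, 0, 0, 0]
    - [0, 1, 0, 0, 0, 0, 0]
    - [0, 0, 0, 0, 0, 0, 0]
    - [0, 0, 0, 0, 0, 0, 0]

```text
clock: 10.75
eef_pos: [0.5243, -0.2422, 0.0524]
tool_rot: [0.682, 0.731, -0.0, 0.0]
ft_force: [0.1, -0.9, -0.2]
grip_width: -0.0
grasp_force: 0.0
```

```bash
python3 look.py
```

```text
10.8 [ 0.5243 -0.2422  0.0524] [-0.27 -0.57  0.08] yaw 94.00041710254992
tcp chute mm 50.281705976973136 0.4934009386773796
0.85 [167.8, 147.1, 173.0, 44.8] tool mm [39.2 -1.  -2. ]
```

>>> move_arm:
  deltas:
    - [0, -4, 0, 0, 0, 0, 0]
    - [0, -3, 0, -8, 0, 0, 0]
    - [0, 0, 0, -20, 0, 0, 0]
    - [0, 0, 0, -25, 0, 0, 0]
    - [0, -5, -5, -7, 0, 0, 0]
    - [0, -5, -20, 0, 0, 0, 4]
    - [0, -5, -25, 0, 0, 0, 4]
    - [0, -5, -25, 0, 0, 0, 4]
    - [0, 0, -18, 0, 0, 0, 0]
    - [0, 0, 0, 0, 0, 0, 0]

```text
clock: 11.68
eef_pos: [0.4283, -0.2665, 0.1122]
tool_rot: [0.756, 0.655, -0.001, -0.002]
ft_force: [-0.4, 0.9, -0.5]
grip_width: 0.0001
grasp_force: 0.0
```

```bash
cat > kp.py <<'E'
from h import *
p=np.load("p.npy"); o=bot.get_obs(); e=o["eef_pos"]; X=R.from_quat(o["tool_rot"]).as_matrix()
u=np.array([np.cos(p[2]),np.sin(p[2])]); n=np.array([-u[1],u[0]]); q=e[:2]-p[:2]
print(o["clock"],"chute",1e3*q@u,1e3*q@n,e[2],"tool y vs chute -y deg",np.degrees(np.arctan2(X[1,1],X[0,1])-np.arctan2(-n[1],-n[0])),o["ft_force"],"j6",o["joint_pos"][5])
pv=T(p,[.076,.052,.06])[0]; print("pivot in tool",((pv-e)@X*1e3).round(1))
E
python3 kp.py
python3 - <<'E'
from h import *
i=bot.camera("wrist"); o=bot.get_obs()
for q in("work_cell","keeper","keeper_pin"): print(q,[(round(k["conf"],2),np.round(k["rect"])) for k in bot.outline_of(q,"wrist")[:2]])
s=bot.camera("scene")
for q in("work_cell","keeper","keeper_pin"): print(q,[(round(k["conf"],2),np.round(k["rect"])) for k in bot.outline_of(q,"scene")[:3]])
cv2.imwrite("pics/k.png",np.hstack([i,cv2.resize(s[170:270,210:310],(384,384),interpolation=2)])[:,:800] if 0 else np.hstack([cv2.resize(i,(448,336)),cv2.resize(s[180:270,215:305],(336,336),interpolation=2)]))
E
```

```text
11.6833 chute 32.48910109916032 97.93798426426771 0.1122322342774633 tool y vs chute -y deg -11.989849885188859 [-0.3645443   0.94808697 -0.54293709] j6 1.1570186715767494
pivot in tool [52.1 36.1 52.1]
work_cell [(0.97, array([336.,  51., 130.,  60.])), (0.32, array([248., 200.,  32.,  35.]))]
keeper [(0.79, array([306., 119.,  28., 155.]))]
keeper_pin [(0.88, array([306., 120.,  28., 153.]))]
work_cell [(0.48, array([189., 158.,  19.,  16.]))]
keeper [(0.61, array([239., 216.,  15.,  21.]))]
keeper_pin [(0.67, array([239., 220.,  16.,  19.]))]
```

View pics/k.png

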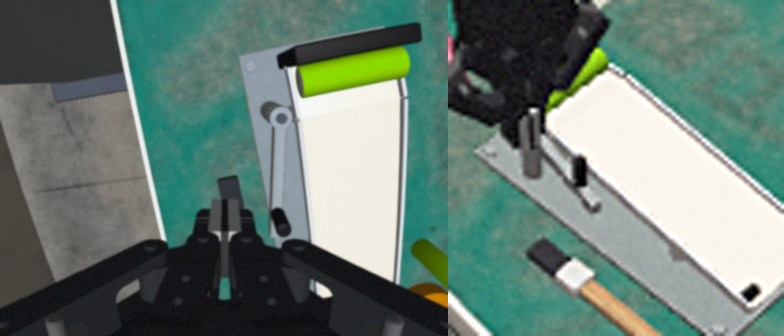

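The cell is seated against the stop, with the keeper pivot at wrist px (321,135) and the pin near (320,242). The last step before pushing is to refine where the pin and pivot are relative to the tool.

Run:
```python
from h import *
p=np.load("p.npy"); o=bot.get_obs(); e=o["eef_pos"]; X=R.from_quat(o["tool_rot"]).as_matrix()
s=8/7
g=lambda uv,z:((at_z("wrist",[np.array(uv)*s],z)[0]-e)@X*1e3).round(1)
print("pivot",g((281,118),.06)); 
for uv in((278,211),(281,220),(287,233)): print(uv,g(uv,.086),g(uv,.06))
for th in(-.25,-.2,-.15,-.1):
  P=np.array([[76-65*np.cos(th),52-65*np.sin(th),60],[76-65*np.cos(th),52-65*np.sin(th),86]])/1e3
  print(th,(proj("wrist",T(p,P))/s).round(0).tolist(),((T(p,P)-e)@X*1e3).round(1)[0])
print((proj("wrist",T(p,[.076,.052,.06]))/s).round(0))
```

```text
pivot [46.1 35.5 52.3]
(278, 211) [-5.3 31.6 26.3] [-17.4  36.7  52.3]
(281, 220) [-11.2  33.7  26.3] [-24.2  39.2  52.3]
(287, 233) [-19.9  37.9  26.3] [-34.4  44.1  52.3]
-0.25 [[266.0, 206.0], [272.0, 223.0]] [-13.4  28.2  52.3]
-0.2 [[271.0, 206.0], [277.0, 224.0]] [-13.5  31.5  52.3]
-0.15 [[275.0, 206.0], [282.0, 223.0]] [-13.4  34.7  52.3]
-0.1 [[280.0, 205.0], [288.0, 223.0]] [-13.1  38.   52.3]
[[274. 109.]]
```

>>> move_arm:
  deltas:
    - [0, -6, 0, 0, 0, 0, 0]
    - [0, -10, 0, 5, 0, 0, 0]
    - [0, -2, 0, 12, 0, 0, 0]
    - [0, 0, 0, 12, 0, 0, 0]
    - [0, 0, 2, 5, 0, 0, 0]
    - [0, 0, 4, 0, 0, 0, 0]
    - [0, 0, 4, 0, 0, 0, 0]
    - [0, 0, 0, 0, 0, 0, 0]

```text
clock: 12.75
eef_pos: [0.4414, -0.2866, 0.079]
tool_rot: [0.755, 0.656, 0.0, 0.001]
ft_force: [-0.7, 0.8, 0.3]
grip_width: 0.0001
grasp_force: 0.0
```

```bash
python3 kp.py
python3 - <<'E'
from h import *
bot.camera("wrist"); print([(round(k["conf"],2),np.round(k["rect"])) for k in bot.outline_of("keeper","wrist")[:2]])
E
```

```text
12.75 chute 11.524950228339536 86.22546829339221 0.0789562817142558 tool y vs chute -y deg -11.809780653716931 [-0.74723509  0.83839612  0.34516878] j6 1.1340510009270073
pivot in tool [70.1 20.3 18.9]
[(0.82, array([283.,  87.,  37., 189.])), (0.43, array([247.,   1., 235., 345.]))]
```

>>> move_arm:
  deltas:
    - [0, -0.3, 1.2, 0, 0, 0, -1]
    - [0, -0.6, 2.3, 0, 0, 0, -2]
    - [0, -0.9, 3.4, 0, 0, 0, -3]
    - [0, -0.9, 3.4, 0, 0, 0, -3]
    - [0, -0.9, 3.4, 0, 0, 0, -3]
    - [0, -0.9, 3.4, 0, 0, 0, -3]
    - [0, -0.9, 3.4, 0, 0, 0, -3]
    - [0, -0.9, 3.4, 0, 0, 0, -3]
    - [0, -0.9, 3.4, 0, 0, 0, -3]
    - [0, -0.9, 3.4, 0, 0, 0, -3]

```text
clock: 13.68
eef_pos: [0.4709, -0.292, 0.0788]
tool_rot: [0.579, 0.815, -0.0, 0.0]
ft_force: [-0.2, -1.4, 0.3]
grip_width: 0.0002
grasp_force: 0.3
```

```bash
python3 kp.py
python3 - <<'E'
from h import *
bot.camera("wrist"); print([(round(k["conf"],2),np.round(k["rect"])) for k in bot.outline_of("keeper","wrist")[:2]])
E
```

```text
13.6833 chute 4.128945768182881 57.099350359688955 0.0788336195156327 tool y vs chute -y deg 15.352514562059831 [-0.18869998 -1.40595542  0.3480557 ] j6 0.6811872412093882
pivot in tool [68.  23.9 18.8]
[(0.93, array([286.,  86.,  34., 193.]))]
```

>>> move_arm:
  deltas:
    - [0, -1, 3.5, 0, 0, 0, -3]
    - [0, -1, 3.4, 0, 0, 0, -3]
    - [0, -1, 3.4, 0, 0, 0, -3]
    - [0, -1, 3.4, 0, 0, 0, -3]
    - [0, -1, 3.4, 0, 0, 0, -3]
    - [0, -1, 3.4, 0, 0, 0, -3]
    - [0, -1, 3.4, 0, 0, 0, -3]
    - [0, -1, 3.4, 0, 0, 0, -3]
    - [0, -1, 3.4, 0, 0, 0, -3]
    - [0, -1, 3.4, 0, 0, 0, -3]

```text
clock: 14.62
eef_pos: [0.5043, -0.2819, 0.0786]
tool_rot: [0.35, 0.937, -0.0, -0.0]
ft_force: [-0.9, -0.6, -0.3]
grip_width: 0.0003
grasp_force: 0.3
```

```bash
python3 kp.py
python3 - <<'E'
from h import *
bot.camera("wrist"); print([(round(k["conf"],2),np.round(k["rect"])) for k in bot.outline_of("keeper","wrist")[:2]])
E
```

```text
14.6167 chute 12.014981244623396 23.157455863772896 0.07859056055669991 tool y vs chute -y deg 45.251826632945054 [-0.91594928 -0.59877654 -0.29235289] j6 0.20450897342080213
pivot in tool [65.5 25.1 18.6]
[(0.92, array([284.,  87.,  33., 191.]))]
```

>>> move_arm:
  deltas:
    - [0, -1, 3.4, 0, 0, 0, -3]
    - [0, -1, 3.4, 0, 0, 0, -3]
    - [0, -1, 3.4, 0, 0, 0, -3]
    - [0, -1, 3.4, 0, 0, 0, -3]
    - [0, -1, 3.4, 0, 0, 0, -3]
    - [0, -1, 3.4, 0, 0, 0, -3]
    - [0, -1, 3.4, 0, 0, 0, -3]
    - [0, -1, 3.4, 0, 0, 0, -3]
    - [0, -1, 3.4, 0, 0, 0, -3]
    - [0, -1, 3.4, 0, 0, 0, -3]

```text
clock: 15.55
eef_pos: [0.5285, -0.2569, 0.0785]
tool_rot: [0.096, 0.995, -0.0, -0.0]
ft_force: [-0.7, -0.1, -0.2]
grip_width: -0.0002
grasp_force: 0.3
```

>>> move_arm:
  deltas:
    - [0, -1, 3.4, 0, 0, 0, -3]
    - [0, -0.6, 2.2, 0, 0, 0, -2]
    - [0, -0.6, 2.2, 0, 0, 0, -2]
    - [0, -0.3, 1.1, 0, 0, 0, -1]
    - [0, 0, 0, 0, 0, 0, 0]

```text
clock: 15.97
eef_pos: [0.5324, -0.2482, 0.0785]
tool_rot: [0.027, 1.0, -0.0, 0.0]
ft_force: [0.8, -0.0, 0.7]
grip_width: 0.0004
grasp_force: 0.0
```

```bash
python3 kp.py
python3 - <<'E'
from h import *
bot.camera("wrist"); print([(round(k["conf"],2),np.round(k["rect"])) for q in("keeper","work_cell") for k in bot.outline_of(q,"wrist")[:2]])
E
```

```text
15.9667 chute 43.75575760787457 -7.186737155646983 0.07852528069456946 tool y vs chute -y deg 83.10837387668715 [ 0.76735713 -0.00778791  0.70726693] j6 -0.38282795684430193
pivot in tool [62.6 24.9 18.5]
[(0.8, array([281.,  85.,  35., 193.])), (0.38, array([319., 133.,  42., 136.])), (0.78, array([441.,  91.,  70.,  60.])), (0.7, array([316., 131.,  47., 138.]))]
```

>>> move_arm:
  deltas:
    - [0, -0.3, 1.1, 0, 0, 0, -1]
    - [0, -0.3, 1.1, 0, 0, 0, -1]
    - [0, -0.3, 1.1, 0, 0, 0, -1]
    - [0, -0.3, 1.1, 0, 0, 0, -1]
    - [0, -0.3, 1.1, 0, 0, 0, -1]
    - [0, 0, 0, 0, 0, 0, 0]

```text
clock: 16.62
eef_pos: [0.5342, -0.2426, 0.0784]
tool_rot: [-0.018, 1.0, 0.0, 0.0]
ft_force: [0.3, 0.0, -0.5]
grip_width: 0.0003
grasp_force: 0.1
```

>>> move_arm:
  deltas:
    - [0, 0, 1, 0, 0, 0, -1]
    - [0, 0, 1, 0, 0, 0, -1]
    - [0, 0, 0, 0, 0, 0, 0]

```text
clock: 16.87
eef_pos: [0.5342, -0.2406, 0.0784]
tool_rot: [-0.036, 0.999, 0.0, 0.0]
ft_force: [-0.3, -0.3, 0.6]
grip_width: 0.0001
grasp_force: 0.1
```

>>> move_arm:
  deltas:
    - [0, 0, 0.8, 0, 0, 0, 0]
    - [0, 0, 0.8, 0, 0, 0, 0]
    - [0, 0, 0, 0, 0, 0, 0]

```text
clock: 17.12
eef_pos: [0.5341, -0.2397, 0.0785]
tool_rot: [-0.035, 0.999, -0.001, 0.0]
ft_force: [0.0, -2.9, -0.7]
grip_width: -0.0002
grasp_force: 1.2
```

```bash
python3 kp.py
python3 - <<'E'
from h import *
i=bot.camera("wrist"); print([(round(k["conf"],2),np.round(k["rect"])) for q in("keeper","work_cell") for k in bot.outline_of(q,"wrist")[:2]])
E
```

```text
17.1167 chute 52.092742682589346 -9.405246490901149 0.07852725124255817 tool y vs chute -y deg 90.14993823681593 [ 0.00322974 -2.88707848 -0.66742747] j6 -0.49090621749035024
pivot in tool [61.3 24.1 18.5]
[(0.89, array([280.,  86.,  35., 192.])), (0.83, array([439., 114.,  69.,  70.])), (0.8, array([306., 137.,  46., 141.]))]
```

>>> move_arm:
  deltas:
    - [0, 0, 0.7, 0, 0, 0, 0]
    - [0, 0, 0.7, 0, 0, 0, 0]
    - [0, 0, 0, 0, 0, 0, 0]

```text
clock: 17.52
eef_pos: [0.5341, -0.2394, 0.0786]
tool_rot: [-0.034, 0.999, -0.002, 0.0]
ft_force: [0.9, -6.2, -1.4]
grip_width: -0.0001
grasp_force: 3.1
```

```bash
python3 kp.py
```

```text
17.5167 chute 52.47516605848157 -9.418914281136606 0.07860303747781215 tool y vs chute -y deg 90.11217100530418 [ 0.87385197 -6.16214364 -1.43646277] j6 -0.4888079563598008
pivot in tool [61.4 23.7 18.5]
```

The force climbs while the position stays put, so the keeper is at its end stop. I'll back off and raise the hand clear.

>>> move_arm:
  deltas:
    - [0, 0, -2, 0, 0, 0, 0]
    - [0, 0, -5, 0, 0, 0, 0]
    - [0, 0, -10, 0, 0, 0, 0]
    - [0, 0, -5, -10, 0, 0, 0]
    - [0, 0, 0, -25, 0, 0, 0]
    - [0, 0, 0, -35, 0, 0, 0]
    - [0, -10, -10, -35, 0, 0, 0]
    - [0, -25, -20, -25, 0, 0, 0]
    - [0, -15, -10, 0, 0, 0, 0]
    - [0, 0, 0, 0, 0, 0, 0]

```text
clock: 18.35
eef_pos: [0.5914, -0.2986, 0.2102]
tool_rot: [-0.035, 0.999, -0.001, 0.003]
ft_force: [-1.2, 0.6, -0.2]
grip_width: -0.0001
grasp_force: 0.0
```

>>> move_arm:
  deltas:
    - [0, 0, -20, 0, 0, 0, 0]
    - [0, 0, -30, 0, 0, 0, 0]
    - [0, 0, -20, 0, 0, 0, 0]
    - [0, 0, 0, 0, 0, 0, 0]
    - [0, 0, 0, 0, 0, 0, 0]

```text
clock: 18.77
eef_pos: [0.5918, -0.3668, 0.2067]
tool_rot: [-0.034, 0.999, 0.001, -0.001]
ft_force: [1.1, -0.5, 1.2]
grip_width: -0.0002
grasp_force: 0.0
```

Run:
```python
from h import *
o=bot.get_obs(); print(o["clock"],o["eef_pos"],o["ft_force"])
w=bot.camera("wrist"); s=bot.camera("scene"); d=bot.camera("side")
cv2.imwrite("pics/end.png",np.vstack([np.hstack([cv2.resize(w,(400,300)),cv2.resize(s[180:270,215:335],(400,300),interpolation=2)]),np.hstack([cv2.resize(d[170:290,200:360],(400,300),interpolation=2),cv2.resize(s,(400,300))])]))
```

```text
18.7667 [ 0.59180037 -0.3667553   0.20667794] [ 1.14207433 -0.4848706   1.24534805]
```

View pics/end.png

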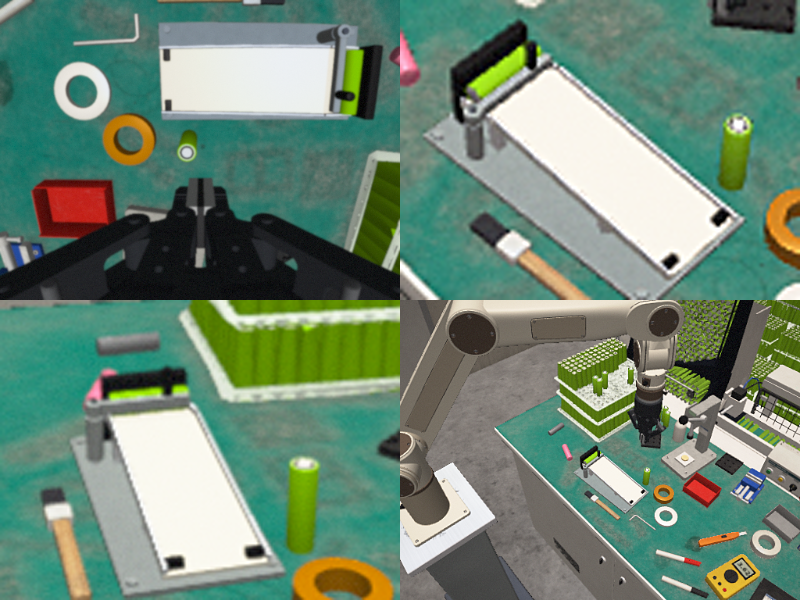

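The pictures show the cell seated against the stop at wrist panel (353,80). The keeper lies fully across the channel behind it, the bystanders have not moved, and the hand is clear.

```bash
python3 -c "
from workcell import bot
print(bot.job_done())"
```

```text
the job is handed in; nothing more can be done
None
```

The cell is seated against the top stop, the keeper is at its end stop across the chute behind it, the hand is clear, and the job was handed in at about 19 s on the robot's clock.

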